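# Count washers through the gate of a counting tray

## Task

Three thick steel washers lie loose on the wooden counting tray. With the fingertips, push them along the tray floor and through the narrow gate one at a time, each dropping down the slot into the bin before the next one enters the gate; nothing is to be picked up. Leave the hex nut and the standing bolt where they are on the tray, and the wax tin and sanding block beside it, and finish with the hand clear of everything.

Things in the scene. Friction and masses are not known exactly. Their poses are not given: they have to be found in the camera images.
- tray: Counting tray of plywood with light wooden fences, fixed to the bench. Origin on the bench (z = 0) under its working area; x points level towards the gate, y to the left of that, z up. Its level floor is 60 mm above the origin. Fences: 16 mm above the floor, 12 mm thick; inside faces: rear at x = -130 mm, sides at y = +-115 mm from x = -130 to 10 mm, then converging at 45 degrees to the gate
- gate (a point): the middle of the gate's mouth, at floor height, at tray x = 100 mm; axes as the tray's. The gate is 50 mm wide (y = +-25 mm), and the passage behind it stays so wide. Its floor goes on for 10 mm past the mouth and ends at the edge of the drop slot
- slot (a point): the middle of the drop slot, an opening in the passage floor at floor height, 38 mm past the gate's mouth: 56 mm along x, 50 mm along y, ending at a fence; axes as the tray's. Under it a grey plastic bin (116 x 90 mm, 44 mm high) stands on the bench and reaches out 36 mm beyond the tray's end
- washer_1: thick plain steel washer lying flat on the tray floor: 40 mm across, 17 mm hole, 6 mm thick, 40 to 60 g; origin in the middle of its underside. All three are alike and slide freely; one tips into the slot when its centre has passed the slot's edge
- washer_2: thick plain steel washer lying flat on the tray floor: 40 mm across, 17 mm hole, 6 mm thick, 40 to 60 g; origin in the middle of its underside. All three are alike and slide freely; one tips into the slot when its centre has passed the slot's edge
- washer_3: thick plain steel washer lying flat on the tray floor: 40 mm across, 17 mm hole, 6 mm thick, 40 to 60 g; origin in the middle of its underside. All three are alike and slide freely; one tips into the slot when its centre has passed the slot's edge
- nut: dark steel hex nut lying flat on the tray floor near a side fence, 30 mm across flats, 16 mm high, origin under its middle; to be left alone
- bolt: dark steel hex bolt standing on its head on the tray floor near the other side fence: head 24 mm across flats and 10 mm high, threaded shank 16 mm thick, 50 mm high in all, origin under its middle; to be left alone
- wax_tin: round closed metal tin, 72 mm across and 45 mm high, standing on the bench beside the tray (on its -y side), origin under its middle; to be left alone
- sanding_block: wooden sanding block with a cork sole, 105 x 60 mm and 32 mm high, lying on the bench beside the tray (on its -y side), origin under its middle, long side along its x; to be left alone
Mind the look-alikes: they are no part of the job. Leave any blue or turquoise look-alike of the washer_1 alone.

How it is judged:
By the outcome, as a careful person would: the job done as asked, in the order asked, and still so for the second after the job is handed in, with the robot touching nothing.
It also fails if it takes over 67 s, if anything falls off the work surface, if the arm or the gripper's body presses on something with over 40 N, if the wrist force passes 120 N, or if a joint passes its speed limit or range.

## Robot

A 7-joint arm with a two-finger parallel gripper is mounted at the origin on the work surface. World frame = base frame: x ahead of the robot, y to its left, z up, the work surface at z = 0. Lengths are in m, angles in rad, forces in N, time in s.
With the tool pointing down it reaches from about 0.425 to 1.025 m from the base axis. Payload 9.4 kg.
Tool frame: the origin (TCP) lies on the front face of the gripper's body, between the roots of the fingers; the fingertips stand 84 mm ahead of it and the grasp point (between the pads) lies 65 mm ahead of it; z points along the fingers, x is the direction in which the jaws open and shut, and the axes are right-handed (so a half turn about z gives the same grasp; the last joint's range is limited). The gripper opens to 93 mm and grips with 3 to 60 N. Pads are 15 mm wide; open, the fingers measure 128 mm over their backs; the gripper's body (75 mm by 188 mm) begins 65 mm behind the grasp point.
Start: joints at [-1.197, 0.599, -0.003, 1.599, 0.002, 0.943, -0.08], TCP at [0.316, 0.653, 0.303] pointing down, gripper open.
Joint ranges: [-2.57, 2.57], [-0.35, 1.97], [-1.29, 1.29], [0.11, 2.56], [-1.05, 4.19], [0.11, 1.86], [-2.63, 2.63]. Speed limits (rad/s): [2.22, 2.22, 3.01, 3.01, 3.14, 3.14, 3.14].

## Interface

Orientations are given as a rotation vector (axis times angle).
In Python, from rig import * gives the robot as it stands.
- The arm moves only by the tool step_arm, never from a script. Its argument "moves" is a list of rows, each an object of numbers: "grip": the finger opening in cm, from 0 to 9.3; "dx", "dy", "dz": the shift along the tool's x, y, z in cm; "ax", "ay", "az": the turn, a rotation vector about the tool's x, y, z in degrees. A call has 1 to 20 rows; each row shifts and turns the commanded pose from where the row before left it, along the tool's axes as they then stand; what a row does not reach is not made up. A row lasts 1/8 s, in which the tool goes at most 62.5 mm and 10.7 degrees, less where a joint would pass 70% of its speed; a pose out of reach is approached as far as the arm can. A call is refused whole if a number of a shift passes 6.25 or a number of a turn 10.7, either way. A call with a gripper value outside its range is refused whole. The fingers move at their own pace and stop on an object; "grip_force" is the grip in N (left out, the last holds). Time passes only in rows, so rows that do not move let the fingers close. It gives the time, the measured TCP pose, the force and the opening at its end, in the units of the state.
- read_state(): the state, without advancing time (a new reading comes with each control period).
- camera(name): name is "side" or "top" or "wrist"; returns a dict with "img" (400x640x3 uint8, red, green, blue), "fx", "fy", "cx", "cy" (pixels), "rvec" (rotation vector, rad) and "tvec" (3), from world to camera coordinates, as OpenCV has them; the wrist camera has in their place "mount" (4x4, takes a point from camera to tool coordinates, whose origin is the TCP and whose axes are the tool frame's). Camera axes: x right, y down, z forward; pixel columns grow to the right and rows downward; lengths in m; the calibration is good to about 2 mm. The wrist camera is an equidistant fisheye: a pixel r from the principal point sees the ray r / f radians off the axis. A picture is of the moment at which its call begins: read the wrist's pose just before it. There is no depth.
- hand_in(): hands the job in, once; it reports no verdict.
The state is a dict: "t": time; "joint_pos": joint angles; "qd": joint speeds; "tau": joint torques, N m; "tcp_pos": TCP position; "eef_rot": TCP orientation; "contact_force": force on the tool from outside, world axes, zero at the start; "moment": the same for the moment, N m; "width": finger opening in m.
Only numpy, scipy, OpenCV 4.12 (cv2) and the standard library are available. Lean on these libraries where they do the work, as an engineer would, in place of code of your own. Each camera call takes 0.05 s, during which the arm holds its last target.

## Working session

There is one attempt and no reset: what is moved stays moved. The work goes in short steps, Python scripts to look and compute and a tool call to move; the robot and the scene stay as the last step left them, time stands still between calls to the robot, and variables do not carry over. Pictures are saved under pics/ and viewed, and the job is handed in when it is done.

Besides the shell and the picture viewer there is one more tool, called in YAML: its name, and indented under it one key for each argument. step_arm: Moves the arm, as the interface text tells. Its arguments: {"type":"object","properties":{"moves":{"type":"array"},"grip_force":{"type":"number"}},"required":["moves"]}

```bash
mkdir -p pics; python3 - <<'E'
from rig import *
import cv2
s=read_state();print(s)
for n in ("top","side","wrist"):
    c=camera(n);cv2.imwrite(f"pics/{n}0.png",c["img"][:,:,::-1]);print(n,{k:v for k,v in c.items() if k!="img"})
E
```

```text
{'t': 0.0, 'joint_pos': array([-1.19672051,  0.60011521, -0.00252374,  1.60014556,  0.00184978,
        0.94288709, -0.07979547]), 'qd': array([ 1.54241290e-04, -7.32959695e-06, -9.54927017e-04, -8.43447634e-04,
        8.19736816e-04, -6.72204673e-04, -4.53907425e-04]), 'tau': array([-4.36445589e-04, -7.65065789e+01,  1.49692744e+00, -2.52364880e+01,
       -5.24265063e-02,  1.66188483e-02,  1.69201362e-04]), 'tcp_pos': array([0.31572315, 0.65223852, 0.30186173]), 'eef_rot': array([ 2.66081607e+00,  1.66837669e+00, -1.89062314e-03]), 'contact_force': array([-0.39312636, -0.18617028,  0.82677798]), 'moment': array([-0.03168409, -0.00630074,  0.02869543]), 'width': 0.09269987734944132}
top {'fx': 430.31881113938095, 'fy': 430.31881113938095, 'cx': 319.7808540030694, 'cy': 199.33951158971973, 'rvec': array([ 2.07823697, -2.13522966,  0.2271103 ]), 'tvec': array([0.12954564, 0.62231287, 0.73814321])}
side {'fx': 397.96738462958615, 'fy': 397.96738462958615, 'cx': 321.09525743433153, 'cy': 196.76199014866202, 'rvec': array([ 2.0859084 , -0.32603335,  0.18353567]), 'tvec': array([-0.53822598,  0.21046858,  0.71087797])}
wrist {'fx': 309.70691628693146, 'fy': 309.70691628693146, 'cx': 322.470167415968, 'cy': 197.19386105524944, 'mount': array([[ 9.99999615e-01,  5.62790025e-04,  6.72836104e-04,
        -3.56112101e-04],
       [-7.14178460e-04,  9.67728752e-01,  2.51993161e-01,
        -6.89630702e-02],
       [-5.09303605e-04, -2.51993545e-01,  9.67728781e-01,
        -8.33605384e-02],
       [ 0.00000000e+00,  0.00000000e+00,  0.00000000e+00,
         1.00000000e+00]])}
```

View pics/top0.png

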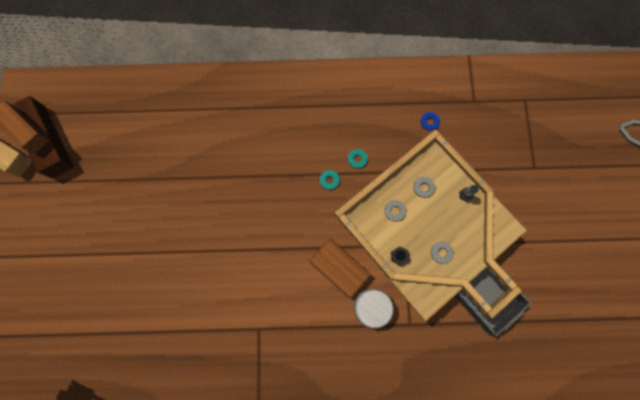

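View pics/side0.png

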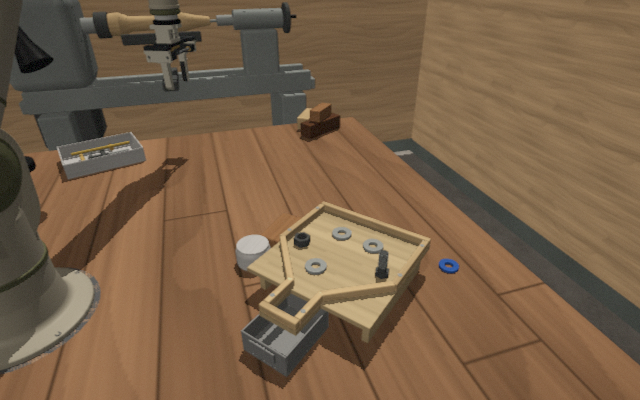

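View pics/wrist0.png

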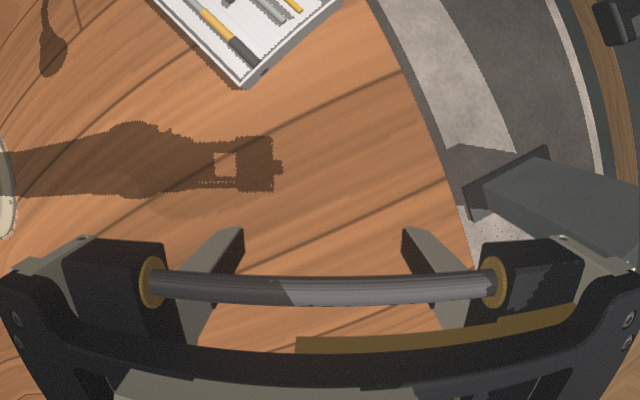

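The top view shows the tray with grey washers at about (424,187), (395,211) and (442,252). The bolt is near (468,194), the nut near (401,257), and the slot near (490,288). Next I'll zoom in and measure.

```bash
cat > h.py <<'E'
from rig import *
import cv2, numpy as np
from scipy.spatial.transform import Rotation as R
def ray(c,uv,z):
    Rm=cv2.Rodrigues(c["rvec"])[0]; C=-Rm.T@c["tvec"]
    K=np.array([[c["fx"],0,c["cx"]],[0,c["fy"],c["cy"]],[0,0,1]])
    out=[]
    for u,v in np.atleast_2d(uv):
        d=Rm.T@np.linalg.inv(K)@[u,v,1.]
        out.append(C+d*(z-C[2])/d[2])
    return np.array(out)
def proj(c,P):
    K=np.array([[c["fx"],0,c["cx"]],[0,c["fy"],c["cy"]],[0,0,1]])
    return cv2.projectPoints(np.array(P,float),c["rvec"],c["tvec"],K,None)[0].reshape(-1,2)
E
python3 - <<'E'
import cv2
i=cv2.imread("pics/top0.png")[120:345,325:535]
cv2.imwrite("pics/topz.png",cv2.resize(i,None,fx=2.66,fy=2.66,interpolation=cv2.INTER_CUBIC))
i=cv2.imread("pics/side0.png")[195:375,235:440]
cv2.imwrite("pics/sidez.png",cv2.resize(i,None,fx=3.2,fy=3.2,interpolation=cv2.INTER_CUBIC))
E
```

```text
(no output)
```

View pics/topz.png

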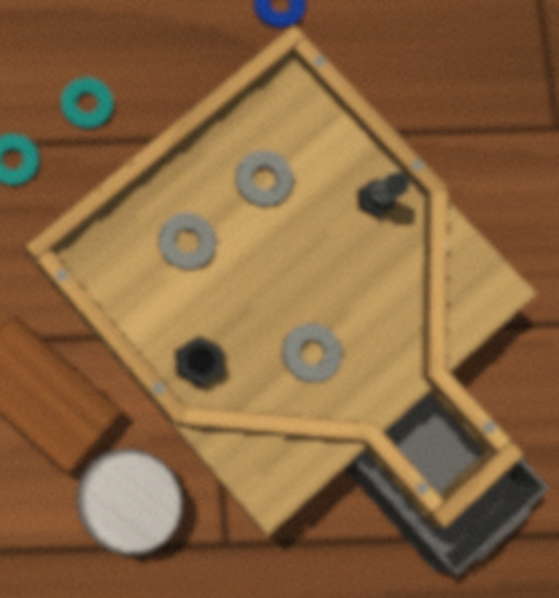

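View pics/sidez.png

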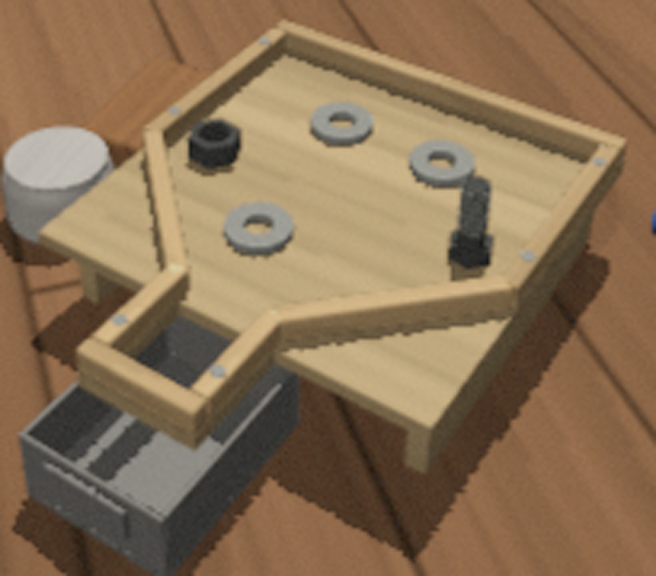

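```bash
cat >> h.py <<'E'
def fit(A,B):
    a=A.mean(0);b=B.mean(0);H=(A-a).T@(B-b);th=np.arctan2(H[0,1]-H[1,0],H[0,0]+H[1,1])
    c,s=np.cos(th),np.sin(th);Rm=np.array([[c,-s],[s,c]]);return th,b-Rm@a,Rm
def washers(c,th,t):
    hsv=cv2.cvtColor(c["img"],cv2.COLOR_RGB2HSV)
    Rm=np.array([[np.cos(th),-np.sin(th)],[np.sin(th),np.cos(th)]])
    poly=[(-135,-120),(-135,120),(10,120),(105,28),(166,25),(166,-25),(105,-28),(10,-120)]
    P=[np.r_[t+Rm@(np.array(p)/1000.),.063] for p in poly]
    m=np.zeros(hsv.shape[:2],np.uint8);cv2.fillPoly(m,[proj(c,P).astype(np.int32)],255)
    m&=((hsv[...,1]<50)&(hsv[...,2]>90)).astype(np.uint8)*255
    n,l,st,ce=cv2.connectedComponentsWithStats(m)
    out=[]
    for i in range(1,n):
        if st[i,4]>60:
            pts=np.argwhere(l==i)[:,::-1].astype(np.float32)
            h=cv2.convexHull(pts); (u,v),_,_=cv2.fitEllipse(h) if len(h)>5 else ((ce[i]),0,0)
            w=ray(c,[u,v],.065)[0,:2]
            out.append((st[i,4],np.round([u,v],1),np.round((Rm.T@(w-t))*1000,1),np.round(w,4)))
    return out
E
python3 - <<'E'
from h import *
c=camera("top");s=camera("side")
A=np.array([[-142,-127],[-142,127],[178,-37],[178,37]])/1000.
z=np.array([[30,248],[296,28],[443,525],[520,455]])/2.66+[325,120]
B=ray(c,z,.076)[:,:2]
th,t,Rm=fit(A,B);print("top",th,t,np.round((B-(A@Rm.T+t))*1000,1))
z2=np.array([[150,128],[285,22],[625,145],[195,405],[78,345]])/3.2+[235,195]
A2=np.array([[10,-127],[-142,-127],[-142,127],[178,37],[178,-37]])/1000.
B2=ray(s,z2,.076)[:,:2];th2,t2,R2=fit(A2[1:],B2[1:]);print("side",th2,t2,np.round((B2-(A2@R2.T+t2))*1000,1))
for q in washers(c,th,t):print(q)
for q in washers(s,th2,t2):print(q)
for n,p,zz in (("nut",(201,362),.076),("bolthead",(377,200),.065),("tin",(131,502),.045)):
    w=ray(c,np.array(p)/2.66+[325,120],zz)[0,:2];print(n,w,Rm.T@(w-t))
E
```

```text
top -2.477563848538659 [ 0.56477214 -0.10139657] [[-1.6 -3.1]
 [-2.2 -0.4]
 [ 2.9  0.6]
 [ 0.8  2.8]]
side -2.4879395429290314 [ 0.56550557 -0.1006572 ] [[-0.4 -5.8]
 [-2.6 -4.2]
 [-5.3 -1.9]
 [ 4.2  5. ]
 [ 3.6  1. ]]
(np.int32(234), array([424. , 186.6]), array([-73.7,  36.6]), array([ 0.6454, -0.0848]))
(np.int32(240), array([395. , 210.3]), array([-74.6, -36. ]), array([ 0.6013, -0.0271]))
(np.int32(265), array([441.9, 252.2]), array([ 38.2, -21.8]), array([ 0.5213, -0.1078]))
(np.int32(405), array([489.3, 290.4]), array([142.4,  -3. ]), array([ 0.4508, -0.1868]))
(np.int32(176), array([341.5, 233. ]), array([-72. , -37.2]), array([ 0.6   , -0.0274]))
(np.int32(207), array([373.2, 246.5]), array([-69.4,  37.2]), array([ 0.6432, -0.088 ]))
(np.int32(235), array([315.1, 265.6]), array([ 40.7, -22.7]), array([ 0.5194, -0.1074]))
nut [ 0.51526138 -0.02984695] [-0.00510514 -0.08685966]
bolthead [ 0.6265705  -0.16376602] [-0.01022922  0.08720292]
tin [0.42365199 0.01874882] [ 0.03708938 -0.18158796]
```

step_arm:
  moves:
    - {"az": 10.5, "grip": 2.0}
    - {"az": 10.5}
    - {"az": 10.5}
    - {"az": 10.5}
    - {"az": 10.5}
    - {"az": 10.5}
    - {"az": 10.5}
    - {"az": 10.5}
    - {"az": 10.5}
    - {"az": 10.5}
    - {"az": 10.5}
    - {}

```text
invalid input
```

```bash
cat >> h.py <<'E'
TH=-2.483; T=np.array([.5651,-.1010])
RT=np.array([[np.cos(TH),-np.sin(TH)],[np.sin(TH),np.cos(TH)]])
def where(s=None):
    s=s or read_state();M=R.from_rotvec(s["eef_rot"]).as_matrix()
    p=RT.T@(s["tcp_pos"][:2]-T)*1000
    az=np.degrees(np.arctan2(M[1,0],M[0,0]))
    print("t %.2f tray xy %s z %.4f az err %.2f tilt %.2f w %.4f F %s q %s"%(s["t"],np.round(p,1),s["tcp_pos"][2],az-np.degrees(TH)-90,np.degrees(np.arccos(-M[2,2])),s["width"],np.round(s["contact_force"],1),np.round(s["joint_pos"],2)))
    return p,s
E
python3 -c "
from h import *
where()"
```

```text
t 0.25 tray xy [-263.9 -748.4] z 0.3023 az err 116.44 tilt 0.04 w 0.0928 F [ 0.1  0.9 -0.1] q [-1.2   0.6  -0.    1.6   0.    0.94 -0.08]
```

step_arm:
  moves:
    - {"az": 10.5, "grip": 2.0}
    - {"az": 10.5}
    - {"az": 10.5}
    - {"az": 10.5}
    - {"az": 10.5}
    - {"az": 10.5}
    - {"az": 10.5}
    - {"az": 10.5}
    - {"az": 10.5}
    - {"az": 10.5}
    - {"az": 10.5}
    - {"dz": 0}

```text
invalid input
```

step_arm:
  moves:
    - {"grip": 2.0, "dx": 0, "dy": 0, "dz": 0, "ax": 0, "ay": 0, "az": 10.5}
  grip_force: 10

```text
t: 0.38
tcp_pos: [0.3161, 0.6524, 0.3025]
eef_rot: [2.806, 1.413, -0.001]
contact_force: [0.0, 0.1, 0.0]
width: 0.0867
```

step_arm:
  moves:
    - {"az": 10.5}
    - {"az": 10.5}
    - {"az": 10.5}
    - {"az": 10.5}
    - {"az": 10.5}
    - {"az": 10.5}
    - {"az": 10.5}
    - {"az": 10.5}
    - {"az": 10.5}
    - {"az": 10.5}
    - {"dz": 0}
  grip_force: 10

```text
invalid input
```

```bash
python3 -c "
from h import *
where()"
```

```text
t 0.38 tray xy [-264.1 -748.2] z 0.3025 az err 105.72 tilt 0.03 w 0.0867 F [0.  0.1 0. ] q [-1.23  0.6   0.05  1.6  -0.03  0.94 -0.23]
```

All keys seem to be needed in each row.

step_arm:
  moves:
    - {"grip": 2, "dx": 0, "dy": 0, "dz": 0, "ax": 0, "ay": 0, "az": 10.5}
    - {"grip": 2, "dx": 0, "dy": 0, "dz": 0, "ax": 0, "ay": 0, "az": 10.5}
    - {"grip": 2, "dx": 0, "dy": 0, "dz": 0, "ax": 0, "ay": 0, "az": 10.5}
    - {"grip": 2, "dx": 0, "dy": 0, "dz": 0, "ax": 0, "ay": 0, "az": 10.5}
    - {"grip": 2, "dx": 0, "dy": 0, "dz": 0, "ax": 0, "ay": 0, "az": 10.5}
    - {"grip": 2, "dx": 0, "dy": 0, "dz": 0, "ax": 0, "ay": 0, "az": 0}

```text
t: 1.12
tcp_pos: [0.3155, 0.6527, 0.3025]
eef_rot: [3.141, 0.035, 0.0]
contact_force: [0.3, -0.3, -0.6]
width: 0.0279
```

```bash
python3 -c "
from h import *
where()"
```

```text
t 1.12 tray xy [-263.9 -748.8] z 0.3025 az err 53.53 tilt 0.04 w 0.0279 F [ 0.3 -0.3 -0.6] q [-1.38  0.62  0.31  1.61 -0.21  0.95 -0.98]
```

step_arm:
  moves:
    - {"grip": 2, "dx": 1.5, "dy": 5, "dz": 0, "ax": 0, "ay": 0, "az": 0}
    - {"grip": 2, "dx": 1.5, "dy": 5, "dz": 0, "ax": 0, "ay": 0, "az": 0}
    - {"grip": 2, "dx": 1.5, "dy": 5, "dz": 0, "ax": 0, "ay": 0, "az": 0}
    - {"grip": 2, "dx": 1.5, "dy": 5, "dz": 0, "ax": 0, "ay": 0, "az": 0}
    - {"grip": 2, "dx": 1.5, "dy": 5, "dz": 0, "ax": 0, "ay": 0, "az": 0}
    - {"grip": 2, "dx": 1.5, "dy": 5, "dz": 0, "ax": 0, "ay": 0, "az": 0}
    - {"grip": 2, "dx": 1.5, "dy": 5, "dz": 0, "ax": 0, "ay": 0, "az": 0}
    - {"grip": 2, "dx": 1.5, "dy": 5, "dz": 0, "ax": 0, "ay": 0, "az": 0}
    - {"grip": 2, "dx": 1.5, "dy": 5, "dz": 0, "ax": 0, "ay": 0, "az": 0}
    - {"grip": 2, "dx": 1.5, "dy": 5, "dz": 0, "ax": 0, "ay": 0, "az": 0}
    - {"grip": 2, "dx": 1.5, "dy": 5, "dz": 0, "ax": 0, "ay": 0, "az": 0}
    - {"grip": 2, "dx": 1.5, "dy": 5, "dz": 0, "ax": 0, "ay": 0, "az": 0}
    - {"grip": 2, "dx": 0, "dy": 0, "dz": 0, "ax": 0, "ay": 0, "az": 10.5}
    - {"grip": 2, "dx": 0, "dy": 0, "dz": 0, "ax": 0, "ay": 0, "az": 10.5}
    - {"grip": 2, "dx": 0, "dy": 0, "dz": 0, "ax": 0, "ay": 0, "az": 10.5}
    - {"grip": 2, "dx": 0, "dy": 0, "dz": 0, "ax": 0, "ay": 0, "az": 10.5}
    - {"grip": 2, "dx": 0, "dy": 0, "dz": 0, "ax": 0, "ay": 0, "az": 10.5}
    - {"grip": 2, "dx": 0, "dy": 0, "dz": 0, "ax": 0, "ay": 0, "az": 0}

```text
t: 3.38
tcp_pos: [0.5081, 0.0566, 0.3027]
eef_rot: [2.835, -1.353, 0.0]
contact_force: [-0.6, 0.1, 0.4]
width: 0.0202
```

```bash
python3 - <<'E'
from h import *
where()
c=camera("top");cv2.imwrite("pics/top1.png",c["img"][:,:,::-1])
s0=read_state();w=camera("wrist");cv2.imwrite("pics/wrist1.png",w["img"][:,:,::-1])
np.savez("w1.npz",pos=s0["tcp_pos"],rot=s0["eef_rot"])
E
```

```text
t 3.38 tray xy [ -51.4 -159.5] z 0.3027 az err 1.24 tilt 0.02 w 0.0202 F [-0.6  0.1  0.4] q [-0.67  0.39  0.61  2.11 -0.33  0.73 -0.73]
```

View pics/wrist1.png

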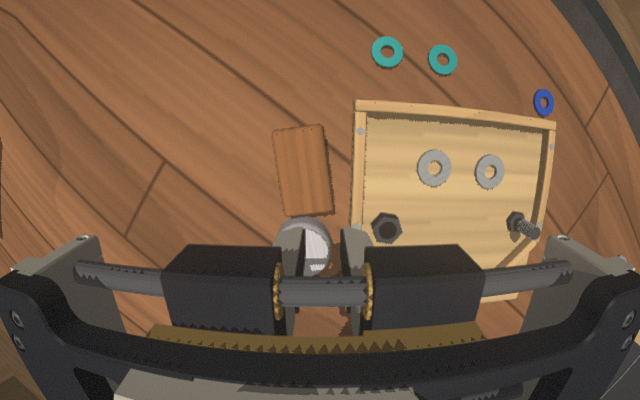

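The wrist view shows the rear washers at (434,168) and (489,171), and the rear fence's outer corners near (355,100) and (556,121). I'll cross-check the tray pose with these.

```bash
cat >> h.py <<'E'
def wray(w,s,uv,z):
    M=R.from_rotvec(s["eef_rot"]).as_matrix();m=w["mount"];out=[]
    for u,v in np.atleast_2d(uv):
        d=np.array([u-w["cx"],v-w["cy"]]);r=np.hypot(*d);a=r/w["fx"]
        k=np.r_[np.sin(a)*d/r,np.cos(a)]
        C=s["tcp_pos"]+M@m[:3,3];D=M@m[:3,:3]@k
        out.append((C+D*(z-C[2])/D[2])[:2])
    return np.array(out)
E
python3 - <<'E'
from h import *
s=read_state();w=camera("wrist")
f=lambda uv,z:np.round((wray(w,s,uv,z)-T)@RT*1000,1)
print(f([(355,100),(556,121)],.076),f([(434,168),(489.5,171)],.065), f([(386,222)],.076))
E
```

```text
[[-140.5 -128.6]
 [-143.5  125.3]] [[-73.4 -37. ]
 [-73.6  35.2]] [[-14.4 -89.5]]
```

step_arm:
  moves:
    - {"grip": 2, "dx": 0, "dy": 0, "dz": 0, "ax": 0, "ay": 0, "az": 1.0}
    - {"grip": 2, "dx": 4.5, "dy": 1.8, "dz": 0, "ax": 0, "ay": 0, "az": 0}
    - {"grip": 2, "dx": 4.5, "dy": 1.8, "dz": 0, "ax": 0, "ay": 0, "az": 0}
    - {"grip": 2, "dx": 4.5, "dy": 1.8, "dz": 0, "ax": 0, "ay": 0, "az": 0}
    - {"grip": 2, "dx": 0, "dy": 0, "dz": 4, "ax": 0, "ay": 0, "az": 0}
    - {"grip": 2, "dx": 0, "dy": 0, "dz": 4, "ax": 0, "ay": 0, "az": 0}
    - {"grip": 2, "dx": 0, "dy": 0, "dz": 0, "ax": 0, "ay": 0, "az": 0}
    - {"grip": 2, "dx": 0, "dy": 0, "dz": 0, "ax": 0, "ay": 0, "az": 0}

```text
t: 4.53
tcp_pos: [0.5483, -0.0838, 0.2238]
eef_rot: [-2.82, 1.385, -0.001]
contact_force: [0.4, 0.2, 0.1]
width: 0.0196
```

```bash
python3 - <<'E'
from h import *
where()
for n in ("top","side","wrist"):
    w=camera(n);i=w["img"][:,:,::-1]
    if n=="side": i=cv2.resize(i[170:380,200:460],None,fx=2.6,fy=2.6)
    cv2.imwrite(f"pics/{n}2.png",i)
E
```

```text
t 4.53 tray xy [  2.8 -23.9] z 0.2238 az err -0.05 tilt 0.05 w 0.0196 F [0.4 0.2 0.1] q [-0.29  0.55  0.5   2.09 -0.46  0.61 -0.39]
```

View pics/wrist2.png

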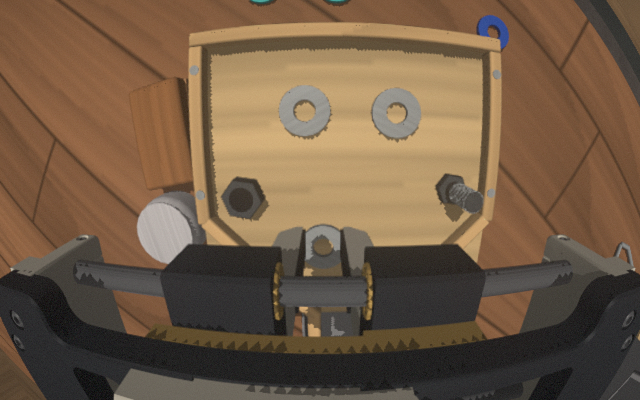

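View pics/side2.png

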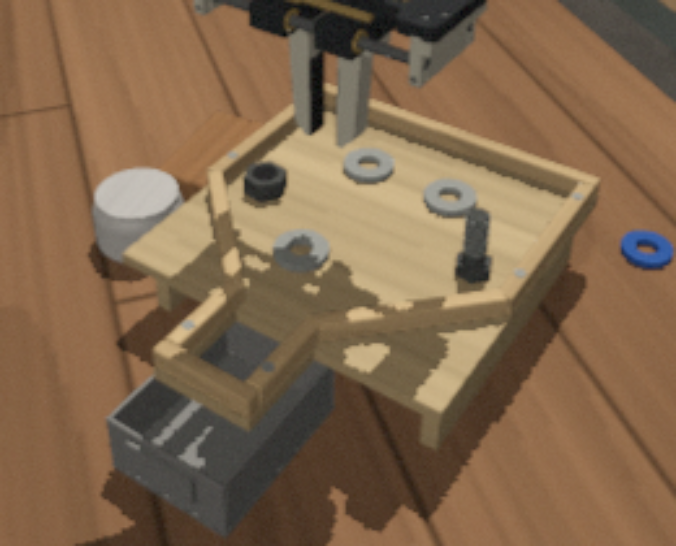

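```bash
python3 - <<'E'
from h import *
s=read_state();w=camera("wrist")
f=lambda uv,z:np.round((wray(w,s,uv,z)-T)@RT*1000,1)
print(f([(190,37),(500,42)],.076),f([(304.5,111),(396.5,112.5),(322,245)],.065))
E
```

```text
[[-137.8 -127.7]
 [-140.8  124.9]] [[-73.4 -37. ]
 [-73.4  35.3]
 [ 37.5 -23.5]]
```

step_arm:
  moves:
    - {"grip": 2, "dx": 0.1, "dy": 0, "dz": 3, "ax": 0, "ay": 0, "az": 0}
    - {"grip": 2, "dx": 0, "dy": 0, "dz": 2.5, "ax": 0, "ay": 0, "az": 0}
    - {"grip": 2, "dx": 0, "dy": 0, "dz": 1.2, "ax": 0, "ay": 0, "az": 0}
    - {"grip": 2, "dx": 0, "dy": 0, "dz": 0.6, "ax": 0, "ay": 0, "az": 0}
    - {"grip": 2, "dx": 0, "dy": 0, "dz": 0.4, "ax": 0, "ay": 0, "az": 0}
    - {"grip": 2, "dx": 0, "dy": 0, "dz": 0, "ax": 0, "ay": 0, "az": 0}

```text
t: 5.48
tcp_pos: [0.5487, -0.0843, 0.1461]
eef_rot: [-2.82, 1.385, -0.001]
contact_force: [-0.3, 0.2, -0.6]
width: 0.0202
```

```bash
cat > look.py <<'E'
from h import *
import sys
where()
w=camera("wrist")["img"][:,:,::-1][150:390,170:470]
i=camera("side")["img"][:,:,::-1];i=cv2.resize(i[190:370,230:440],None,fx=2.4,fy=2.4)
w=cv2.resize(w,None,fx=1.2,fy=1.2)
o=np.zeros((432,870,3),np.uint8);o[:432,:504]=i[:432,:504];o[:288,510:870]=w
cv2.imwrite("pics/"+sys.argv[1]+".png",cv2.resize(o,(800,397)))
E
python3 look.py a1
```

```text
t 5.47 tray xy [  2.8 -23.3] z 0.1461 az err -0.06 tilt 0.03 w 0.0202 F [-0.3  0.2 -0.6] q [-0.2   0.66  0.38  2.13 -0.56  0.45 -0.3 ]
```

View pics/a1.png

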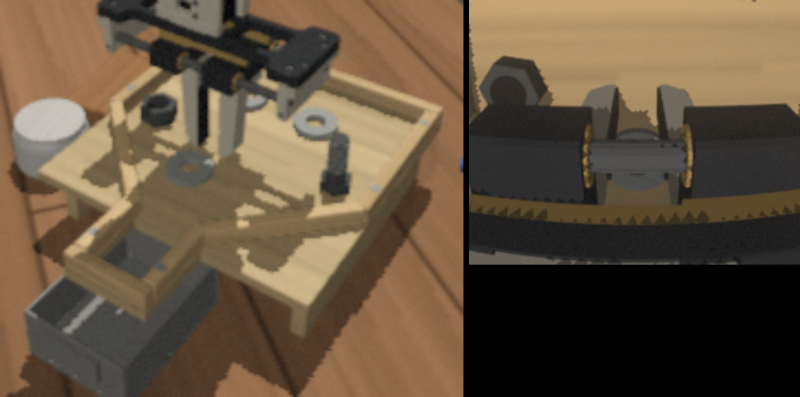

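step_arm:
  moves:
    - {"grip": 2, "dx": 0, "dy": 0.5, "dz": 0, "ax": 0, "ay": 0, "az": 0}
    - {"grip": 2, "dx": 0, "dy": 0.4, "dz": 0, "ax": 0, "ay": 0, "az": 0}
    - {"grip": 2, "dx": 0, "dy": 0.4, "dz": 0, "ax": 0, "ay": 0, "az": 0}
    - {"grip": 2, "dx": 0.2, "dy": 0.5, "dz": 0, "ax": 0, "ay": 0, "az": 0}
    - {"grip": 2, "dx": 0.2, "dy": 0.5, "dz": 0, "ax": 0, "ay": 0, "az": 0}
    - {"grip": 2, "dx": 0.2, "dy": 0.5, "dz": 0, "ax": 0, "ay": 0, "az": 0}
    - {"grip": 2, "dx": 0.2, "dy": 0.5, "dz": 0, "ax": 0, "ay": 0, "az": 0}
    - {"grip": 2, "dx": 0.2, "dy": 0.5, "dz": 0, "ax": 0, "ay": 0, "az": 0}
    - {"grip": 2, "dx": 0, "dy": 0, "dz": 0, "ax": 0, "ay": 0, "az": 0}

```text
t: 6.7
tcp_pos: [0.5242, -0.116, 0.1458]
eef_rot: [2.819, -1.386, -0.0]
contact_force: [0.1, -0.5, -0.4]
width: 0.0202
```

```bash
python3 look.py a2
```

```text
t 6.70 tray xy [ 41.5 -13.2] z 0.1458 az err -0.11 tilt 0.01 w 0.0202 F [ 0.1 -0.5 -0.4] q [-0.13  0.65  0.36  2.17 -0.55  0.41 -0.24]
```

View pics/a2.png

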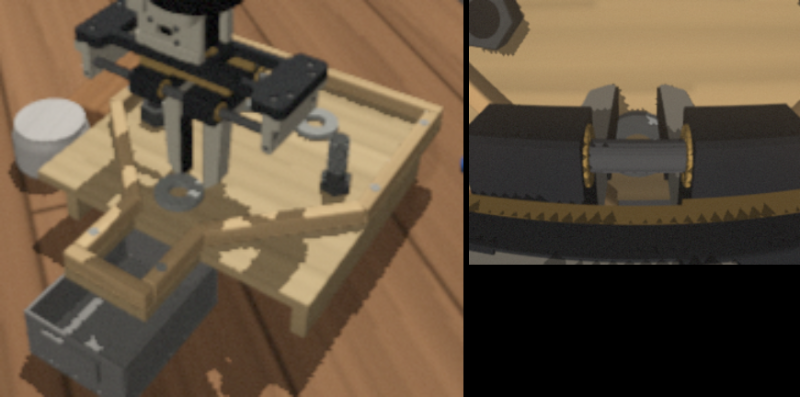

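step_arm:
  moves:
    - {"grip": 2, "dx": 0.2, "dy": 0.4, "dz": 0, "ax": 0, "ay": 0, "az": 0}
    - {"grip": 2, "dx": 0.2, "dy": 0.4, "dz": 0, "ax": 0, "ay": 0, "az": 0}
    - {"grip": 2, "dx": 0.2, "dy": 0.4, "dz": 0, "ax": 0, "ay": 0, "az": 0}
    - {"grip": 2, "dx": 0.2, "dy": 0.4, "dz": 0, "ax": 0, "ay": 0, "az": 0}
    - {"grip": 2, "dx": 0.2, "dy": 0.4, "dz": 0, "ax": 0, "ay": 0, "az": 0}
    - {"grip": 2, "dx": 0.2, "dy": 0.4, "dz": 0, "ax": 0, "ay": 0, "az": 0}
    - {"grip": 2, "dx": 0.1, "dy": 0.3, "dz": 0, "ax": 0, "ay": 0, "az": 0}
    - {"grip": 1, "dx": 0, "dy": 0, "dz": 0, "ax": 0, "ay": 0, "az": 0}
    - {"grip": 1, "dx": 0, "dy": 0, "dz": 0, "ax": 0, "ay": 0, "az": 0}
    - {"grip": 1, "dx": 0, "dy": 0, "dz": 0, "ax": 0, "ay": 0, "az": 0}

```text
t: 8.05
tcp_pos: [0.5112, -0.1421, 0.1458]
eef_rot: [-2.82, 1.385, -0.0]
contact_force: [0.2, 0.7, -0.2]
width: 0.0099
```

```bash
python3 look.py a3
```

```text
t 8.05 tray xy [67.8 -0.5] z 0.1458 az err -0.05 tilt 0.01 w 0.0099 F [ 0.2  0.7 -0.2] q [-0.07  0.64  0.35  2.18 -0.55  0.4  -0.19]
```

View pics/a3.png

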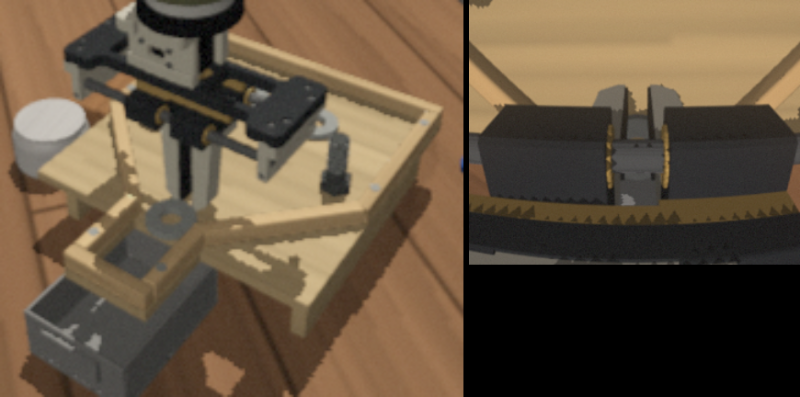

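step_arm:
  moves:
    - {"grip": 1, "dx": 0, "dy": 0.4, "dz": 0, "ax": 0, "ay": 0, "az": 0}
    - {"grip": 1, "dx": 0, "dy": 0.4, "dz": 0, "ax": 0, "ay": 0, "az": 0}
    - {"grip": 1, "dx": 0, "dy": 0.4, "dz": 0, "ax": 0, "ay": 0, "az": 0}
    - {"grip": 1, "dx": 0, "dy": 0.4, "dz": 0, "ax": 0, "ay": 0, "az": 0}
    - {"grip": 1, "dx": 0, "dy": 0.4, "dz": 0, "ax": 0, "ay": 0, "az": 0}
    - {"grip": 1, "dx": 0, "dy": 0.4, "dz": 0, "ax": 0, "ay": 0, "az": 0}
    - {"grip": 1, "dx": 0, "dy": 0, "dz": 0, "ax": 0, "ay": 0, "az": 0}

```text
t: 9.02
tcp_pos: [0.4917, -0.1572, 0.1457]
eef_rot: [2.819, -1.386, -0.0]
contact_force: [0.1, -0.3, -0.6]
width: 0.0098
```

```bash
python3 look.py a4
```

```text
t 9.03 tray xy [92.4 -0.5] z 0.1457 az err -0.09 tilt 0.02 w 0.0098 F [ 0.1 -0.3 -0.6] q [-0.03  0.63  0.33  2.21 -0.54  0.38 -0.16]
```

View pics/a4.png

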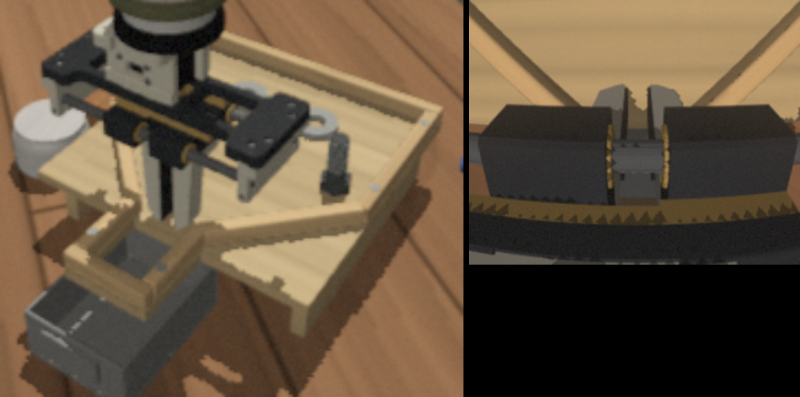

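step_arm:
  moves:
    - {"grip": 1, "dx": 0, "dy": -0.5, "dz": -1, "ax": 0, "ay": 0, "az": 0}
    - {"grip": 1, "dx": 0, "dy": 0, "dz": -3.5, "ax": 0, "ay": 0, "az": 0}
    - {"grip": 2, "dx": 0, "dy": 0, "dz": -3.5, "ax": 0, "ay": 0, "az": 0}
    - {"grip": 2, "dx": 0.7, "dy": -3.9, "dz": 0, "ax": 0, "ay": 0, "az": 0}
    - {"grip": 2, "dx": 0.7, "dy": -3.9, "dz": 0, "ax": 0, "ay": 0, "az": 0}
    - {"grip": 2, "dx": 0.7, "dy": -3.9, "dz": 0, "ax": 0, "ay": 0, "az": 0}
    - {"grip": 2, "dx": 0.8, "dy": -3.9, "dz": 0, "ax": 0, "ay": 0, "az": 0}
    - {"grip": 2, "dx": 0.8, "dy": -3.9, "dz": 0, "ax": 0, "ay": 0, "az": 0}
    - {"grip": 2, "dx": 0, "dy": 0, "dz": 0, "ax": 0, "ay": 0, "az": 0}
    - {"grip": 2, "dx": 0, "dy": 0, "dz": 0, "ax": 0, "ay": 0, "az": 0}

```text
t: 10.38
tcp_pos: [0.6724, -0.064, 0.2259]
eef_rot: [2.819, -1.385, -0.001]
contact_force: [-0.2, 0.3, 0.2]
width: 0.0201
```

```bash
python3 look.py a5; python3 - <<'E'
from h import *
c=camera("top");i=c["img"][:,:,::-1][120:345,325:535]
cv2.imwrite("pics/topa5.png",cv2.resize(i,None,fx=2.66,fy=2.66,interpolation=cv2.INTER_CUBIC))
E
```

```text
t 10.38 tray xy [-107.5   36.4] z 0.2259 az err -0.06 tilt 0.05 w 0.0201 F [-0.2  0.3  0.2] q [-0.31  0.68  0.51  1.81 -0.45  0.78 -0.47]
```

View pics/a5.png

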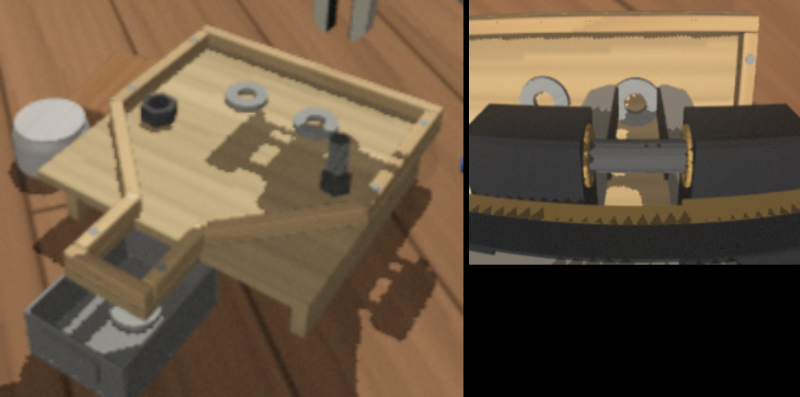

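View pics/topa5.png

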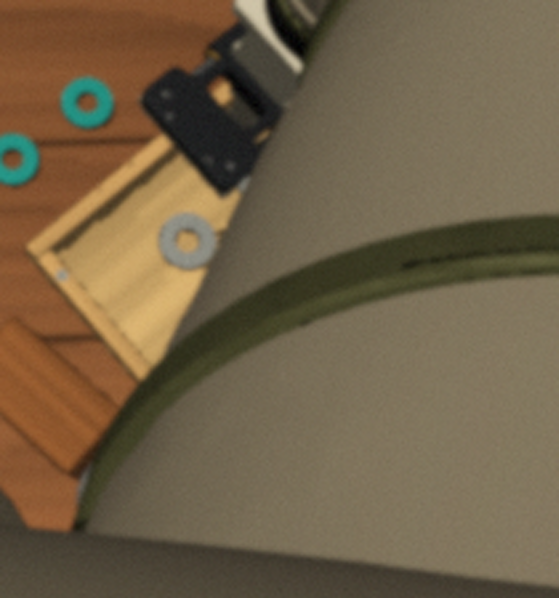

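step_arm:
  moves:
    - {"grip": 2, "dx": -0.1, "dy": 0, "dz": 3, "ax": 0, "ay": 0, "az": 0}
    - {"grip": 2, "dx": 0, "dy": 0, "dz": 2.5, "ax": 0, "ay": 0, "az": 0}
    - {"grip": 2, "dx": 0, "dy": 0, "dz": 1.4, "ax": 0, "ay": 0, "az": 0}
    - {"grip": 2, "dx": 0, "dy": 0, "dz": 0.7, "ax": 0, "ay": 0, "az": 0}
    - {"grip": 2, "dx": 0, "dy": 0, "dz": 0.4, "ax": 0, "ay": 0, "az": 0}
    - {"grip": 2, "dx": 0, "dy": 0, "dz": 0, "ax": 0, "ay": 0, "az": 0}
    - {"grip": 2, "dx": 0, "dy": 0.4, "dz": 0, "ax": 0, "ay": 0, "az": 0}
    - {"grip": 2, "dx": 0, "dy": 0.4, "dz": 0, "ax": 0, "ay": 0, "az": 0}
    - {"grip": 2, "dx": 0, "dy": 0.5, "dz": 0, "ax": 0, "ay": 0, "az": 0}
    - {"grip": 2, "dx": -0.1, "dy": 0.5, "dz": 0, "ax": 0, "ay": 0, "az": 0}
    - {"grip": 2, "dx": -0.1, "dy": 0.5, "dz": 0, "ax": 0, "ay": 0, "az": 0}
    - {"grip": 2, "dx": -0.1, "dy": 0.5, "dz": 0, "ax": 0, "ay": 0, "az": 0}
    - {"grip": 2, "dx": 0, "dy": 0, "dz": 0, "ax": 0, "ay": 0, "az": 0}

```text
t: 12.15
tcp_pos: [0.6479, -0.0782, 0.1458]
eef_rot: [2.819, -1.386, -0.001]
contact_force: [-0.5, 1.0, 0.3]
width: 0.0199
```

```bash
python3 look.py a6
```

```text
t 12.15 tray xy [-79.4  32.7] z 0.1458 az err -0.09 tilt 0.03 w 0.0199 F [-0.5  1.   0.3] q [-0.24  0.75  0.43  1.9  -0.52  0.6  -0.38]
```

View pics/a6.png

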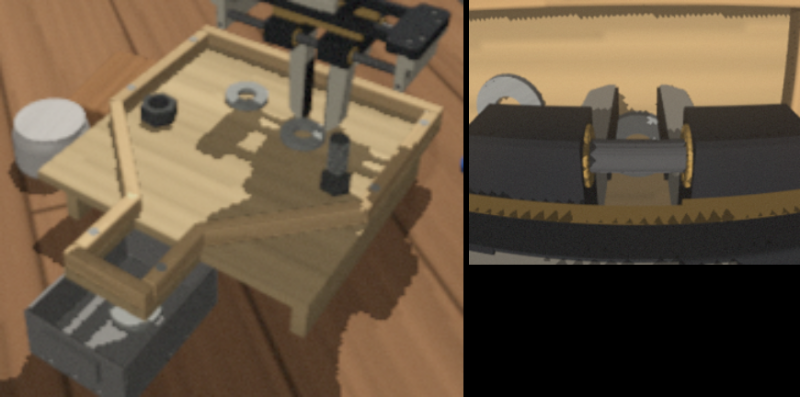

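step_arm:
  moves:
    - {"grip": 2, "dx": -0.2, "dy": 0.7, "dz": 0, "ax": 0, "ay": 0, "az": 0}
    - {"grip": 2, "dx": -0.2, "dy": 0.8, "dz": 0, "ax": 0, "ay": 0, "az": 0}
    - {"grip": 2, "dx": -0.2, "dy": 0.8, "dz": 0, "ax": 0, "ay": 0, "az": 0}
    - {"grip": 2, "dx": -0.2, "dy": 0.8, "dz": 0, "ax": 0, "ay": 0, "az": 0}
    - {"grip": 2, "dx": -0.2, "dy": 0.8, "dz": 0, "ax": 0, "ay": 0, "az": 0}
    - {"grip": 2, "dx": -0.2, "dy": 0.8, "dz": 0, "ax": 0, "ay": 0, "az": 0}
    - {"grip": 2, "dx": -0.2, "dy": 0.8, "dz": 0, "ax": 0, "ay": 0, "az": 0}
    - {"grip": 2, "dx": -0.2, "dy": 0.8, "dz": 0, "ax": 0, "ay": 0, "az": 0}
    - {"grip": 2, "dx": -0.2, "dy": 0.8, "dz": 0, "ax": 0, "ay": 0, "az": 0}
    - {"grip": 2, "dx": -0.2, "dy": 0.8, "dz": 0, "ax": 0, "ay": 0, "az": 0}
    - {"grip": 2, "dx": -0.2, "dy": 0.8, "dz": 0, "ax": 0, "ay": 0, "az": 0}
    - {"grip": 2, "dx": -0.2, "dy": 0.8, "dz": 0, "ax": 0, "ay": 0, "az": 0}
    - {"grip": 2, "dx": -0.2, "dy": 0.7, "dz": 0, "ax": 0, "ay": 0, "az": 0}
    - {"grip": 2, "dx": -0.2, "dy": 0.6, "dz": 0, "ax": 0, "ay": 0, "az": 0}
    - {"grip": 2, "dx": -0.2, "dy": 0.5, "dz": 0, "ax": 0, "ay": 0, "az": 0}
    - {"grip": 2, "dx": 0, "dy": 0, "dz": 0, "ax": 0, "ay": 0, "az": 0}

```text
t: 14.25
tcp_pos: [0.5403, -0.1233, 0.1458]
eef_rot: [-2.819, 1.386, 0.0]
contact_force: [0.6, -0.6, -0.0]
width: 0.0199
```

```bash
python3 look.py a7
```

```text
t 14.25 tray xy [33.3  2.5] z 0.1458 az err -0.09 tilt 0.01 w 0.0199 F [ 0.6 -0.6 -0. ] q [-0.12  0.66  0.37  2.13 -0.54  0.44 -0.25]
```

View pics/a7.png

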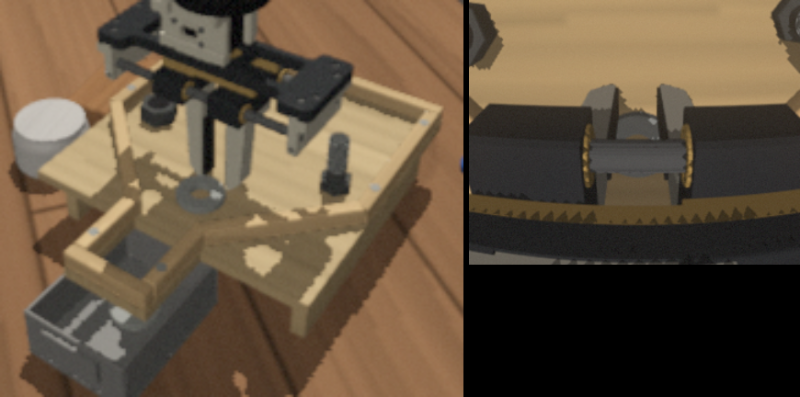

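Seated and on course. I'll push on to x=68, narrow the fingers, then go through the gate.

step_arm:
  moves:
    - {"grip": 2, "dx": -0.1, "dy": 0.6, "dz": 0, "ax": 0, "ay": 0, "az": 0}
    - {"grip": 2, "dx": -0.1, "dy": 0.6, "dz": 0, "ax": 0, "ay": 0, "az": 0}
    - {"grip": 2, "dx": -0.1, "dy": 0.6, "dz": 0, "ax": 0, "ay": 0, "az": 0}
    - {"grip": 2, "dx": 0, "dy": 0.6, "dz": 0, "ax": 0, "ay": 0, "az": 0}
    - {"grip": 2, "dx": 0, "dy": 0.6, "dz": 0, "ax": 0, "ay": 0, "az": 0}
    - {"grip": 2, "dx": 0, "dy": 0.4, "dz": 0, "ax": 0, "ay": 0, "az": 0}
    - {"grip": 1, "dx": 0, "dy": 0, "dz": 0, "ax": 0, "ay": 0, "az": 0}
    - {"grip": 1, "dx": 0, "dy": 0, "dz": 0, "ax": 0, "ay": 0, "az": 0}
    - {"grip": 1, "dx": 0, "dy": 0, "dz": 0, "ax": 0, "ay": 0, "az": 0}
    - {"grip": 1, "dx": 0, "dy": 0.4, "dz": 0, "ax": 0, "ay": 0, "az": 0}
    - {"grip": 1, "dx": 0, "dy": 0.4, "dz": 0, "ax": 0, "ay": 0, "az": 0}
    - {"grip": 1, "dx": 0, "dy": 0.4, "dz": 0, "ax": 0, "ay": 0, "az": 0}
    - {"grip": 1, "dx": 0, "dy": 0.4, "dz": 0, "ax": 0, "ay": 0, "az": 0}
    - {"grip": 1, "dx": 0, "dy": 0.4, "dz": 0, "ax": 0, "ay": 0, "az": 0}
    - {"grip": 1, "dx": 0, "dy": 0.4, "dz": 0, "ax": 0, "ay": 0, "az": 0}
    - {"grip": 1, "dx": 0, "dy": 0, "dz": 0, "ax": 0, "ay": 0, "az": 0}

```text
t: 16.35
tcp_pos: [0.4926, -0.1566, 0.1458]
eef_rot: [2.819, -1.386, -0.0]
contact_force: [0.1, 0.1, -0.7]
width: 0.0102
```

```bash
python3 look.py a8
```

```text
t 16.35 tray xy [91.4 -0.5] z 0.1458 az err -0.10 tilt 0.01 w 0.0102 F [ 0.1  0.1 -0.7] q [-0.03  0.63  0.33  2.21 -0.54  0.38 -0.16]
```

View pics/a8.png

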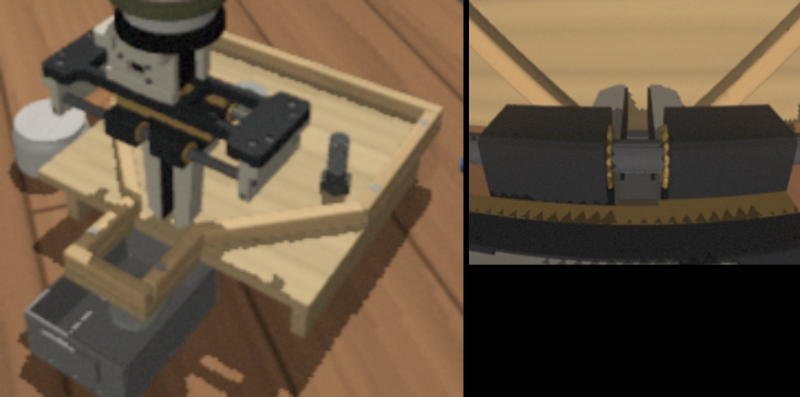

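step_arm:
  moves:
    - {"grip": 1, "dx": 0, "dy": 0.2, "dz": 0, "ax": 0, "ay": 0, "az": 0}
    - {"grip": 1, "dx": 0, "dy": 0.2, "dz": 0, "ax": 0, "ay": 0, "az": 0}
    - {"grip": 1, "dx": 0, "dy": 0, "dz": 0, "ax": 0, "ay": 0, "az": 0}

```text
t: 16.82
tcp_pos: [0.4896, -0.1588, 0.1457]
eef_rot: [2.819, -1.386, -0.0]
contact_force: [-0.6, -0.2, 0.2]
width: 0.0097
```

```bash
python3 look.py a9
```

```text
t 16.82 tray xy [95.1 -0.5] z 0.1457 az err -0.08 tilt 0.01 w 0.0097 F [-0.6 -0.2  0.2] q [-0.02  0.63  0.32  2.22 -0.54  0.37 -0.16]
```

View pics/a9.png

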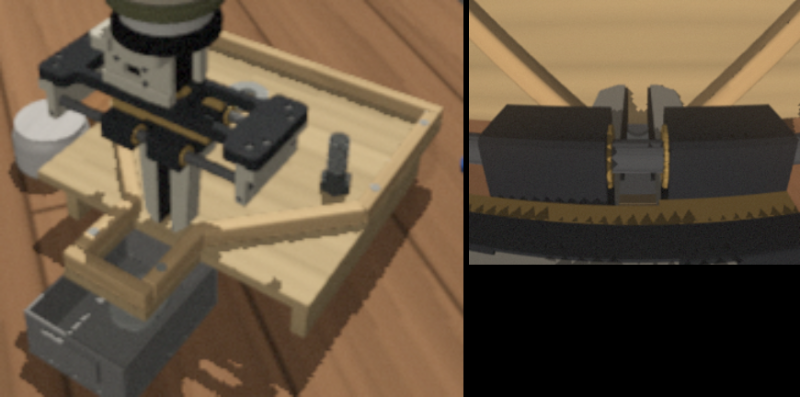

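step_arm:
  moves:
    - {"grip": 1, "dx": 0, "dy": -0.5, "dz": -1, "ax": 0, "ay": 0, "az": 0}
    - {"grip": 1, "dx": 0, "dy": 0, "dz": -3.5, "ax": 0, "ay": 0, "az": 0}
    - {"grip": 2, "dx": 0, "dy": 0, "dz": -3.5, "ax": 0, "ay": 0, "az": 0}
    - {"grip": 2, "dx": -0.7, "dy": -3.9, "dz": 0, "ax": 0, "ay": 0, "az": 0}
    - {"grip": 2, "dx": -0.7, "dy": -3.9, "dz": 0, "ax": 0, "ay": 0, "az": 0}
    - {"grip": 2, "dx": -0.7, "dy": -3.9, "dz": 0, "ax": 0, "ay": 0, "az": 0}
    - {"grip": 2, "dx": -0.8, "dy": -3.9, "dz": 0, "ax": 0, "ay": 0, "az": 0}
    - {"grip": 2, "dx": -0.8, "dy": -4.1, "dz": 0, "ax": 0, "ay": 0, "az": 0}
    - {"grip": 2, "dx": 0, "dy": 0, "dz": 0, "ax": 0, "ay": 0, "az": 0}
    - {"grip": 2, "dx": 0, "dy": 0, "dz": 0, "ax": 0, "ay": 0, "az": 0}

```text
t: 18.18
tcp_pos: [0.6265, -0.0062, 0.2261]
eef_rot: [2.819, -1.385, -0.0]
contact_force: [-0.4, 0.4, 0.4]
width: 0.0202
```

```bash
python3 look.py b1
```

```text
t 18.18 tray xy [-106.6  -37.4] z 0.2261 az err -0.05 tilt 0.04 w 0.0202 F [-0.4  0.4  0.4] q [-0.41  0.62  0.52  1.92 -0.46  0.71 -0.54]
```

View pics/b1.png

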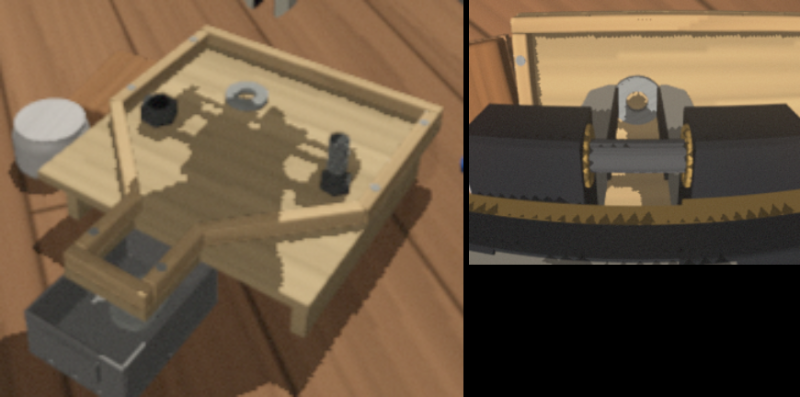

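step_arm:
  moves:
    - {"grip": 2, "dx": 0, "dy": 0, "dz": 3, "ax": 0, "ay": 0, "az": 0}
    - {"grip": 2, "dx": 0, "dy": 0, "dz": 2.5, "ax": 0, "ay": 0, "az": 0}
    - {"grip": 2, "dx": 0, "dy": 0, "dz": 1.4, "ax": 0, "ay": 0, "az": 0}
    - {"grip": 2, "dx": 0, "dy": 0, "dz": 0.7, "ax": 0, "ay": 0, "az": 0}
    - {"grip": 2, "dx": 0, "dy": 0, "dz": 0.4, "ax": 0, "ay": 0, "az": 0}
    - {"grip": 2, "dx": 0, "dy": 0, "dz": 0, "ax": 0, "ay": 0, "az": 0}
    - {"grip": 2, "dx": 0, "dy": 0.4, "dz": 0, "ax": 0, "ay": 0, "az": 0}
    - {"grip": 2, "dx": 0, "dy": 0.4, "dz": 0, "ax": 0, "ay": 0, "az": 0}
    - {"grip": 2, "dx": 0, "dy": 0.5, "dz": 0, "ax": 0, "ay": 0, "az": 0}
    - {"grip": 2, "dx": 0.1, "dy": 0.5, "dz": 0, "ax": 0, "ay": 0, "az": 0}
    - {"grip": 2, "dx": 0.1, "dy": 0.5, "dz": 0, "ax": 0, "ay": 0, "az": 0}
    - {"grip": 2, "dx": 0.1, "dy": 0.5, "dz": 0, "ax": 0, "ay": 0, "az": 0}
    - {"grip": 2, "dx": 0, "dy": 0, "dz": 0, "ax": 0, "ay": 0, "az": 0}

```text
t: 19.9
tcp_pos: [0.6063, -0.026, 0.1458]
eef_rot: [2.819, -1.386, -0.0]
contact_force: [-0.4, 0.8, -1.5]
width: 0.02
```

```bash
python3 look.py b2
```

```text
t 19.90 tray xy [-78.5 -34.1] z 0.1458 az err -0.10 tilt 0.02 w 0.0200 F [-0.4  0.8 -1.5] q [-0.32  0.71  0.41  2.01 -0.54  0.53 -0.44]
```

View pics/b2.png

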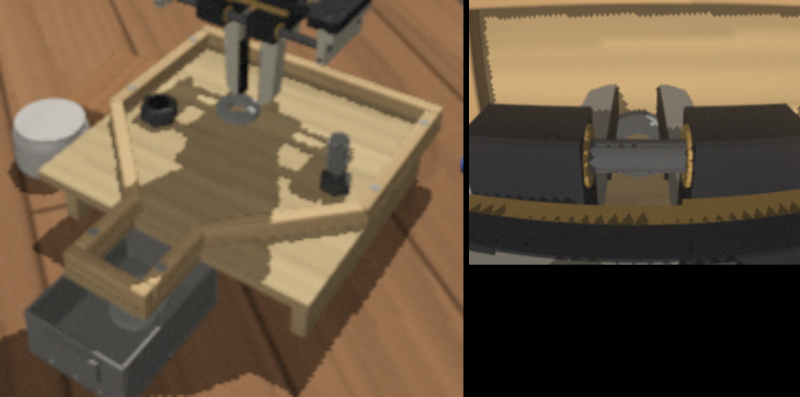

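Seated. Same push, mirrored.

step_arm:
  moves:
    - {"grip": 2, "dx": 0.2, "dy": 0.7, "dz": 0, "ax": 0, "ay": 0, "az": 0}
    - {"grip": 2, "dx": 0.2, "dy": 0.8, "dz": 0, "ax": 0, "ay": 0, "az": 0}
    - {"grip": 2, "dx": 0.2, "dy": 0.8, "dz": 0, "ax": 0, "ay": 0, "az": 0}
    - {"grip": 2, "dx": 0.2, "dy": 0.8, "dz": 0, "ax": 0, "ay": 0, "az": 0}
    - {"grip": 2, "dx": 0.2, "dy": 0.8, "dz": 0, "ax": 0, "ay": 0, "az": 0}
    - {"grip": 2, "dx": 0.2, "dy": 0.8, "dz": 0, "ax": 0, "ay": 0, "az": 0}
    - {"grip": 2, "dx": 0.2, "dy": 0.8, "dz": 0, "ax": 0, "ay": 0, "az": 0}
    - {"grip": 2, "dx": 0.2, "dy": 0.8, "dz": 0, "ax": 0, "ay": 0, "az": 0}
    - {"grip": 2, "dx": 0.2, "dy": 0.8, "dz": 0, "ax": 0, "ay": 0, "az": 0}
    - {"grip": 2, "dx": 0.2, "dy": 0.8, "dz": 0, "ax": 0, "ay": 0, "az": 0}
    - {"grip": 2, "dx": 0.2, "dy": 0.8, "dz": 0, "ax": 0, "ay": 0, "az": 0}
    - {"grip": 2, "dx": 0.2, "dy": 0.8, "dz": 0, "ax": 0, "ay": 0, "az": 0}
    - {"grip": 2, "dx": 0.2, "dy": 0.7, "dz": 0, "ax": 0, "ay": 0, "az": 0}
    - {"grip": 2, "dx": 0.2, "dy": 0.6, "dz": 0, "ax": 0, "ay": 0, "az": 0}
    - {"grip": 2, "dx": 0.2, "dy": 0.5, "dz": 0, "ax": 0, "ay": 0, "az": 0}
    - {"grip": 2, "dx": 0, "dy": 0, "dz": 0, "ax": 0, "ay": 0, "az": 0}

```text
t: 22.0
tcp_pos: [0.5354, -0.1187, 0.1458]
eef_rot: [2.819, -1.386, 0.0]
contact_force: [0.0, 0.2, 0.4]
width: 0.0202
```

```bash
python3 look.py b3
```

```text
t 22.00 tray xy [34.3 -4.2] z 0.1458 az err -0.10 tilt 0.01 w 0.0202 F [0.  0.2 0.4] q [-0.12  0.65  0.35  2.14 -0.53  0.43 -0.26]
```

View pics/b3.png

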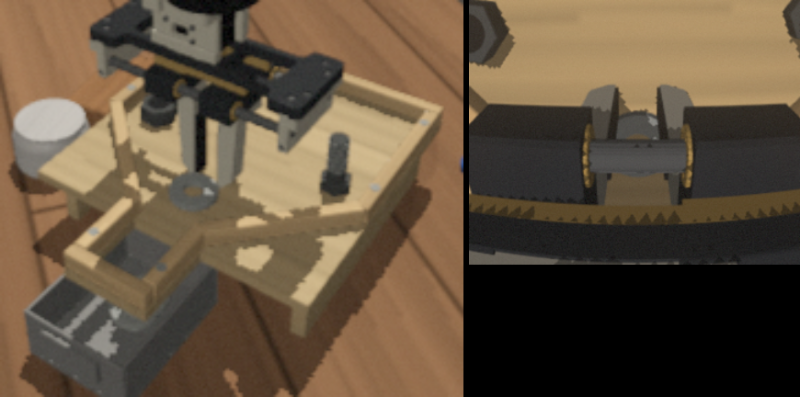

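step_arm:
  moves:
    - {"grip": 2, "dx": 0.1, "dy": 0.6, "dz": 0, "ax": 0, "ay": 0, "az": 0}
    - {"grip": 2, "dx": 0.1, "dy": 0.6, "dz": 0, "ax": 0, "ay": 0, "az": 0}
    - {"grip": 2, "dx": 0.1, "dy": 0.6, "dz": 0, "ax": 0, "ay": 0, "az": 0}
    - {"grip": 2, "dx": 0.1, "dy": 0.6, "dz": 0, "ax": 0, "ay": 0, "az": 0}
    - {"grip": 2, "dx": 0, "dy": 0.5, "dz": 0, "ax": 0, "ay": 0, "az": 0}
    - {"grip": 2, "dx": 0, "dy": 0.4, "dz": 0, "ax": 0, "ay": 0, "az": 0}
    - {"grip": 1, "dx": 0, "dy": 0, "dz": 0, "ax": 0, "ay": 0, "az": 0}
    - {"grip": 1, "dx": 0, "dy": 0, "dz": 0, "ax": 0, "ay": 0, "az": 0}
    - {"grip": 1, "dx": 0, "dy": 0, "dz": 0, "ax": 0, "ay": 0, "az": 0}
    - {"grip": 1, "dx": 0, "dy": 0.4, "dz": 0, "ax": 0, "ay": 0, "az": 0}
    - {"grip": 1, "dx": 0, "dy": 0.4, "dz": 0, "ax": 0, "ay": 0, "az": 0}
    - {"grip": 1, "dx": 0, "dy": 0.4, "dz": 0, "ax": 0, "ay": 0, "az": 0}
    - {"grip": 1, "dx": 0, "dy": 0.4, "dz": 0, "ax": 0, "ay": 0, "az": 0}
    - {"grip": 1, "dx": 0, "dy": 0.4, "dz": 0, "ax": 0, "ay": 0, "az": 0}
    - {"grip": 1, "dx": 0, "dy": 0.4, "dz": 0, "ax": 0, "ay": 0, "az": 0}
    - {"grip": 1, "dx": 0, "dy": 0.4, "dz": 0, "ax": 0, "ay": 0, "az": 0}
    - {"grip": 1, "dx": 0, "dy": 0, "dz": 0, "ax": 0, "ay": 0, "az": 0}

```text
t: 24.22
tcp_pos: [0.4894, -0.159, 0.1458]
eef_rot: [2.819, -1.386, -0.0]
contact_force: [0.0, 1.2, -0.0]
width: 0.0099
```

```bash
python3 look.py b4
```

```text
t 24.23 tray xy [95.4 -0.5] z 0.1458 az err -0.09 tilt 0.01 w 0.0099 F [ 0.   1.2 -0. ] q [-0.01  0.62  0.32  2.22 -0.53  0.37 -0.17]
```

View pics/b4.png

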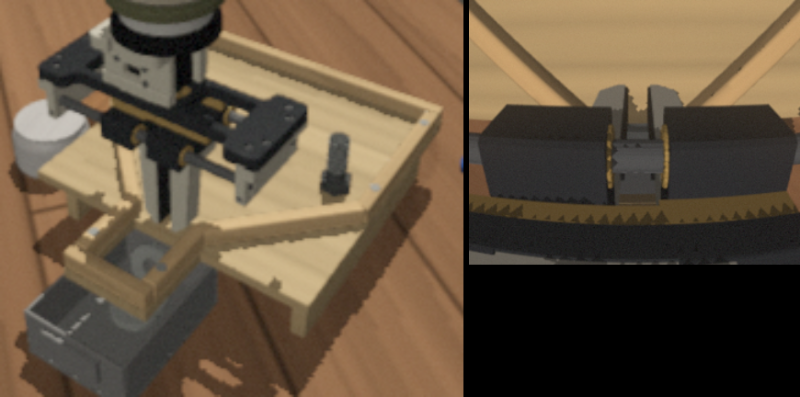

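step_arm:
  moves:
    - {"grip": 1, "dx": 0, "dy": -0.5, "dz": -1, "ax": 0, "ay": 0, "az": 0}
    - {"grip": 1, "dx": 0, "dy": 0, "dz": -4, "ax": 0, "ay": 0, "az": 0}
    - {"grip": 1, "dx": 0, "dy": 0, "dz": -4, "ax": 0, "ay": 0, "az": 0}
    - {"grip": 1, "dx": 0, "dy": 0, "dz": -4, "ax": 0, "ay": 0, "az": 0}
    - {"grip": 1, "dx": 0, "dy": 0, "dz": -3, "ax": 0, "ay": 0, "az": 0}
    - {"grip": 1, "dx": -3, "dy": -3, "dz": 0, "ax": 0, "ay": 0, "az": 0}
    - {"grip": 1, "dx": -3, "dy": -3, "dz": 0, "ax": 0, "ay": 0, "az": 0}
    - {"grip": 1, "dx": -3, "dy": -3, "dz": 0, "ax": 0, "ay": 0, "az": 0}
    - {"grip": 1, "dx": -3, "dy": -3, "dz": 0, "ax": 0, "ay": 0, "az": 0}
    - {"grip": 1, "dx": -3, "dy": -3, "dz": 0, "ax": 0, "ay": 0, "az": 0}
    - {"grip": 1, "dx": -3, "dy": -3, "dz": 0, "ax": 0, "ay": 0, "az": 0}
    - {"grip": 1, "dx": -3, "dy": -3, "dz": 0, "ax": 0, "ay": 0, "az": 0}
    - {"grip": 1, "dx": -3, "dy": -3, "dz": 0, "ax": 0, "ay": 0, "az": 0}
    - {"grip": 1, "dx": -3, "dy": -3, "dz": 0, "ax": 0, "ay": 0, "az": 0}
    - {"grip": 1, "dx": -3, "dy": -3, "dz": 0, "ax": 0, "ay": 0, "az": 0}
    - {"grip": 1, "dx": 0, "dy": 0, "dz": 0, "ax": 0, "ay": 0, "az": 0}

```text
t: 26.32
tcp_pos: [0.5472, 0.2695, 0.3058]
eef_rot: [-2.823, 1.377, 0.0]
contact_force: [0.2, -1.3, -0.2]
width: 0.0102
```

```bash
python3 look.py b5; python3 - <<'E'
from h import *
c=camera("top");i=c["img"][:,:,::-1][120:345,325:535]
cv2.imwrite("pics/topb5.png",cv2.resize(i,None,fx=2.66,fy=2.66,interpolation=cv2.INTER_CUBIC))
E
```

```text
t 26.32 tray xy [-212.6 -304. ] z 0.3058 az err 0.27 tilt 0.04 w 0.0102 F [ 0.2 -1.3 -0.2] q [-0.93  0.51  0.56  1.89 -0.36  0.84 -1.09]
```

View pics/b5.png

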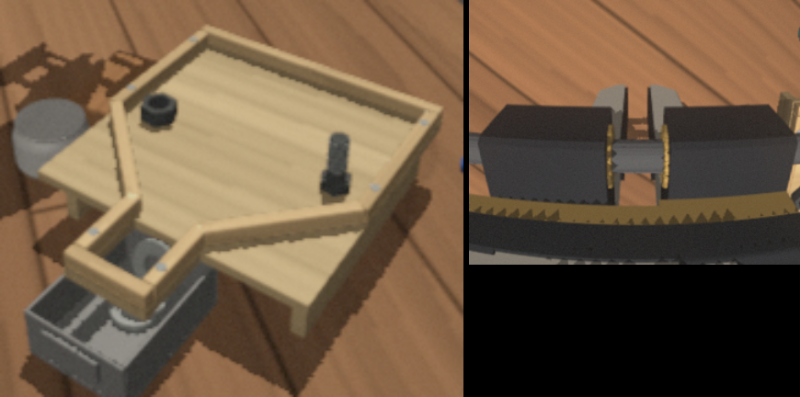

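View pics/topb5.png

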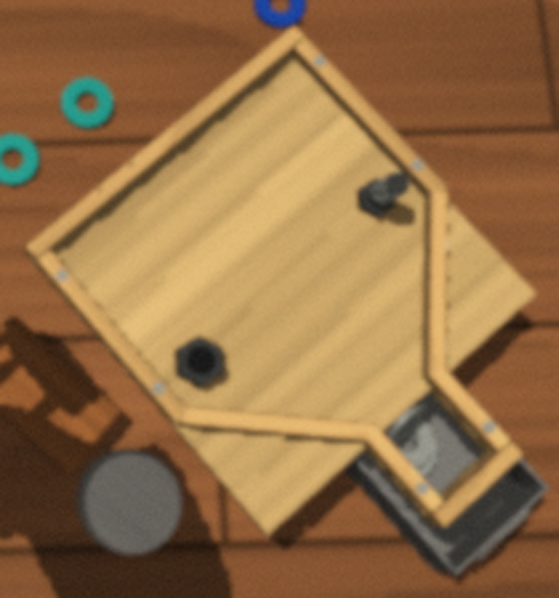

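```bash
python3 - <<'E'
from h import *
c=camera("top");s=camera("side")
a=c["img"][:,:,::-1][255:325,450:535];b=s["img"][:,:,::-1][270:350,240:340]
a=cv2.resize(a,(400,329),interpolation=cv2.INTER_CUBIC);b=cv2.resize(b,(400,320),interpolation=cv2.INTER_CUBIC)
o=np.zeros((330,800,3),np.uint8);o[:329,:400]=a;o[:320,400:]=b
o=np.clip(o.astype(float)*1.7,0,255).astype(np.uint8);cv2.imwrite("pics/slot.png",o)
E
```

```text
(no output)
```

View pics/slot.png

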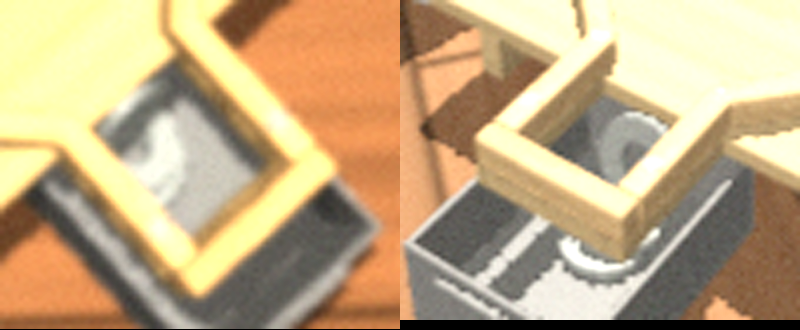

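```bash
python3 - <<'E'
from h import *
s=camera("side");c=camera("top")
for z in (.02,.03,.04,.05,.06):
    f=lambda cam,uv:np.round((ray(cam,uv,z)[0,:2]-T)@RT*1000,1)
    print(z,"side top-rim",f(s,(298.7,298)),"side hole",f(s,(298,307.5)),"topview hole",f(c,(479.8,286)),"topview far rim", f(c,(473,281)))
E
```

```text
0.02 side top-rim [ 86.4 -26.9] side hole [105.3 -14. ] topview hole [136.2   3. ] topview far rim [121.3  -0.5]
0.03 side top-rim [ 94.2 -20.5] side hole [112.8  -7.9] topview hole [1.34e+02 1.00e-01] topview far rim [119.3  -3.3]
0.04 side top-rim [102.  -14.2] side hole [120.2  -1.8] topview hole [131.9  -2.8] topview far rim [117.3  -6.2]
0.05 side top-rim [109.8  -7.9] side hole [127.6   4.2] topview hole [129.8  -5.7] topview far rim [115.4  -9.1]
0.06 side top-rim [117.7  -1.5] side hole [135.1  10.3] topview hole [127.6  -8.6] topview far rim [113.4 -11.9]
```

step_arm:
  moves:
    - {"grip": 1, "dx": 3, "dy": 3, "dz": 0, "ax": 0, "ay": 0, "az": 0}
    - {"grip": 1, "dx": 3, "dy": 4, "dz": 0, "ax": 0, "ay": 0, "az": 0}
    - {"grip": 1, "dx": 3, "dy": 4, "dz": 0, "ax": 0, "ay": 0, "az": 0}
    - {"grip": 1, "dx": 3, "dy": 4, "dz": 0, "ax": 0, "ay": 0, "az": 0}
    - {"grip": 1, "dx": 3, "dy": 4, "dz": 0, "ax": 0, "ay": 0, "az": 0}
    - {"grip": 1, "dx": 3, "dy": 4, "dz": 0, "ax": 0, "ay": 0, "az": 0}
    - {"grip": 1, "dx": 3, "dy": 4, "dz": 0, "ax": 0, "ay": 0, "az": 0}
    - {"grip": 1, "dx": 3, "dy": 4, "dz": 0, "ax": 0, "ay": 0, "az": 0}
    - {"grip": 1, "dx": 3, "dy": 4, "dz": 1, "ax": 0, "ay": 0, "az": 0}
    - {"grip": 1, "dx": 3, "dy": 4, "dz": 1.5, "ax": 0, "ay": 0, "az": 0}
    - {"grip": 1, "dx": 0, "dy": 0, "dz": 0, "ax": 0, "ay": 0, "az": 0}

```text
t: 28.05
tcp_pos: [0.4202, -0.2147, 0.2805]
eef_rot: [2.813, -1.397, -0.0]
contact_force: [-0.3, 1.2, -0.3]
width: 0.0101
```

```bash
python3 - <<'E'
from h import *
p,s=where();w=camera("wrist");np.savez("v1.npz",pos=s["tcp_pos"],rot=s["eef_rot"])
cv2.imwrite("pics/v1.png",w["img"][:,:,::-1])
i=w["img"][20:270,220:430][:,:,::-1];i=np.clip(i.astype(float)*1.6,0,255).astype(np.uint8)
cv2.imwrite("pics/v1z.png",cv2.resize(i,None,fx=2.4,fy=2.4))
E
```

```text
t 28.05 tray xy [184.2   1.2] z 0.2805 az err -0.55 tilt 0.07 w 0.0101 F [-0.3  1.2 -0.3] q [-0.07  0.37  0.57  2.21 -0.34  0.64 -0.18]
```

View pics/v1z.png

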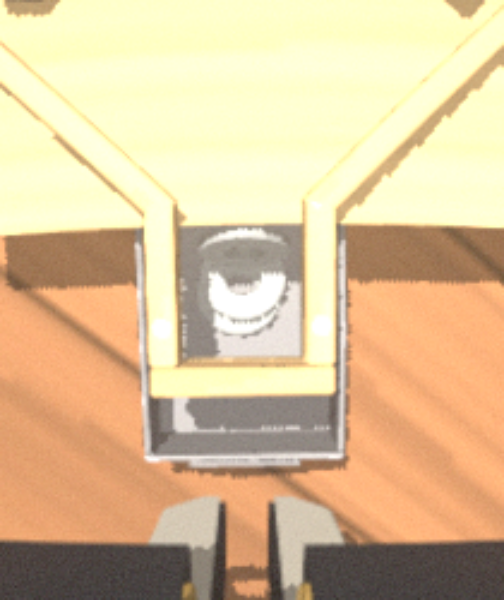

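step_arm:
  moves:
    - {"grip": 1, "dx": 0, "dy": -3, "dz": -3, "ax": 0, "ay": 0, "az": 0}
    - {"grip": 1, "dx": 0, "dy": -3, "dz": -3, "ax": 0, "ay": 0, "az": 0}
    - {"grip": 1, "dx": 0, "dy": 0, "dz": 0, "ax": 0, "ay": 0, "az": 0}
    - {"grip": 1, "dx": 0, "dy": 0, "dz": 0, "ax": 0, "ay": 0, "az": 0}

```text
t: 28.6
tcp_pos: [0.4694, -0.173, 0.3404]
eef_rot: [-2.821, 1.383, 0.001]
contact_force: [-0.6, 0.2, 0.1]
width: 0.0101
```

```bash
python3 - <<'E'
from h import *
where(); print(hand_in())
E
```

```text
t 28.60 tray xy [119.7  -1.6] z 0.3404 az err 0.03 tilt 0.04 w 0.0101 F [-0.6  0.2  0.1] q [-0.24  0.32  0.63  2.09 -0.26  0.81 -0.36]
the job is handed in; nothing more can be done
None
```

I pushed the three steel washers through the gate one at a time, cradled between the two fingertips, and all three ended up in the bin. I handed the job in at 28.6 s, with the hand about 18 cm above the fences.

- **Washers:** each drop was judged from pictures. The first was seen lying in the bin before I pushed the second. The second was gone from the tray and passage, but I could not see it clearly in the bin before the third went in. Later pictures show no washer left on the tray or in the passage, and more than one in the bin.
- **Third washer:** it came to rest tilted against the bin's rear wall. My two height estimates for it disagree: about 40 mm at its centre from crossing the two fixed views, and roughly 25 mm from its apparent size in the wrist view. Both put it below the tray floor.
- **Nut and bolt:** they look unmoved in the before and after top views.
- **Wax tin, sanding block and coloured look-alikes:** I saw no movement in the pictures. I compared them only by eye, and the sanding block was in shadow in the last top view.
- **Forces:** the readings I took stayed under 2 N.
- **Tray position:** my estimates disagreed by a few millimetres between cameras, but the fingers still passed the gate with no contact force showing.

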